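# Set out the dropper bottles and the timer at the test station

## Robot

A 6-joint arm with a two-finger parallel gripper is mounted at the origin on a cart in front of the work surface, level with it; the furniture and walls round the work are solid. World frame = base frame: x ahead of the robot, y to its left, z up, the work surface at z = 0. Lengths are in m, angles in rad, forces in N, time in s.
With the tool pointing down it reaches from about 0.25 to 0.775 m from the base axis. Payload 4 kg.
Tool frame: the origin (TCP) lies at the very end of the fingers, on their centre line; the grasp point (between the pads) lies 19 mm behind it; z points along the fingers, y is the direction in which the jaws open and shut (so a half turn about z gives the same grasp; the last joint's range is limited). The gripper opens to 94 mm and grips with 3 to 60 N. Pads are 16 mm wide; open, the fingers measure 119 mm over their backs; the gripper's body (75 mm by 177 mm) begins 78 mm behind the grasp point.
Start: joints at [1.238, 0.087, 1.371, -0, 1.684, -0.103], TCP at [0.125, 0.536, 0.206] pointing down, gripper open.
Joint ranges: [-3.1, 3.1], [-0.76, 2.03], [0.27, 2.55], [-1.08, 4.22], [0.17, 2.65], [-2.57, 2.57]. Speed limits (rad/s): [2.79, 2.79, 3.14, 3.14, 3.14, 3.14].

## Interface

Orientations are given as a unit quaternion [x, y, z, w].
In Python, from station import bot gives the robot as it stands.
- The arm moves only by the tool drive_tool, never from a script. Its argument "series" is one flat list of numbers, 5 for each row, row after row: the shift along the world's x, y, z in units of 150 mm (1.0 is 150 mm), then the turn about the world's z in units of 45 degrees (1.0 is 45 degrees), then the finger opening in mm, from 0 to 94. A call has 1 to 20 rows; each row is the pose to reach, as a shift and turn from the pose measured when the call began; what a row does not reach only later rows make up. A row lasts 1/12 s, in which the tool goes at most 41.7 mm and 7.16 degrees, less where a joint would pass 70% of its speed; a pose out of reach is approached as far as the arm can. A call with a number of a shift or a turn outside -1 to 1 is refused whole. A call with a gripper value outside its range is refused whole. The fingers move at their own pace and stop on an object; the grip force is fixed at half the most. Time passes only in rows, so rows that repeat a pose let the fingers close. It gives the time, the measured TCP pose, the force and the opening at its end, in the units of the state.
- bot.get_state(): the state, without advancing time (a new reading comes with each control period).
- bot.capture(name): name is "scene" or "top" or "wrist"; returns a dict with "pixels" (384x512x3 uint8, blue, green, red), "z_map" (384x512 float32, m along the optical axis (not along the pixel's ray), 0 where there is no reading), "fx", "fy", "cx", "cy" (pixels), "cam_to_world" (4x4, takes a point from camera to world coordinates); the wrist camera has in their place "hand_eye" (4x4, takes a point from camera to tool coordinates, whose origin is the TCP and whose axes are the flange's). Camera axes: x right, y down, z forward; pixel columns grow to the right and rows downward; lengths in m; the calibration is good to about 2 mm. A picture is of the moment at which its call begins: read the wrist's pose just before it.
- bot.close_job(): hands the job in, once; it reports no verdict.
The state is a dict: "clock": time; "qpos": joint angles; "qvel": joint speeds; "effort": joint torques, N m; "position": TCP position; "tool_rot": TCP orientation; "force": force on the tool from outside, world axes, zero at the start; "torque": the same for the moment, N m; "opening": finger opening in m.
Only numpy, scipy, OpenCV 4.12 (cv2) and the standard library are available. Lean on these libraries where they do the work, as an engineer would, in place of code of your own. Each camera call takes 0.05 s, during which the arm holds its last target. There are 200 camera calls.

## Task

Get the test station ready on the open worktop in front of you: stand each of the three small dropper bottles there upright in the holder whose collar has the colour of its cap, and set the bench timer flat on the green pad, centred and square inside the white outline. Leave the roll of tape where it lies.

Things in the scene. Friction and masses are not known exactly. Their poses are not given: they have to be found in the camera images.
- dropper_red: dropper bottle with a red pointed cap, standing upright; 62 mm tall: round body 22 mm across up to 36 mm height, then the cap, 14 mm across. 30 g. Stands in the open (bottles behind the trays or on shelves are not meant). Origin: centre of its underside, z up. Grip the body 30 mm above its underside, so that the fingertips clear a holder's rim
- dropper_white: dropper bottle with a white pointed cap, standing upright; 62 mm tall: round body 22 mm across up to 36 mm height, then the cap, 14 mm across. 30 g. Stands in the open (bottles behind the trays or on shelves are not meant). Origin: centre of its underside, z up. Grip the body 30 mm above its underside, so that the fingertips clear a holder's rim
- dropper_blue: dropper bottle with a blue pointed cap, standing upright; 62 mm tall: round body 22 mm across up to 36 mm height, then the cap, 14 mm across. 30 g. Stands in the open (bottles behind the trays or on shelves are not meant). Origin: centre of its underside, z up. Grip the body 30 mm above its underside, so that the fingertips clear a holder's rim
- holder_red: fixed round bottle holder lying on the worktop: dark foot 60 mm across, with a red raised collar (46 mm outside, 38 mm inside) and a red floor inside it. The floor is 3 mm and the collar's rim 7 mm above the worktop. Origin: centre of its underside, z up
- holder_white: fixed round bottle holder lying on the worktop: dark foot 60 mm across, with a white raised collar (46 mm outside, 38 mm inside) and a white floor inside it. The floor is 3 mm and the collar's rim 7 mm above the worktop. Origin: centre of its underside, z up
- holder_blue: fixed round bottle holder lying on the worktop: dark foot 60 mm across, with a blue raised collar (46 mm outside, 38 mm inside) and a blue floor inside it. The floor is 3 mm and the collar's rim 7 mm above the worktop. Origin: centre of its underside, z up
- bench_timer: white square bench timer with a red pointer knob on top; body 62 x 62 mm with rounded corners and 30 mm high, 46 mm high over the knob; knob centred on the body, 33 mm across; the knob does not matter here. About 120 g. Origin: centre of its underside, z up, x and y along its sides. Grip it across two facing sides, about 25 mm above its underside
- timer_pad: fixed flat green square pad, 88 x 88 mm, 3 mm thick, with a white square outline (72 mm inside, 78 mm outside) centred on it. Origin: centre of its underside, z up, x and y along its sides
- tape_roll: bystander: roll of beige tape lying flat, 66 mm across, 19 mm high. Origin: centre of its underside
Mind the look-alikes: they are no part of the job. What is shaped like the bench_timer but pink is not meant. Of the things that look like the holder_red, take the one that is farthest from the robot's base at the start.

How it is judged:
At the end, for the whole second after the job is handed in: Each dropper bottle stands upright (within 7 degrees) on the floor of the holder of its cap's colour, within 12 mm of its centre; the timer lies flat on the pad, within 12 mm of its centre, its sides parallel to the outline within 11 degrees (any of the four ways round); all at rest (horizontal distance between dropper_red and holder_red below 0.012 m and z of dropper_red in the frame of holder_red below 0.006 m and angle between each of dropper_red, dropper_white, dropper_blue's own z axis and vertical below 0.12 rad and linear speed of each of dropper_red, dropper_white, dropper_blue, bench_timer below 0.02 m/s and horizontal distance between dropper_white and holder_white below 0.012 m and z of dropper_white in the frame of holder_white below 0.006 m and horizontal distance between dropper_blue and holder_blue below 0.012 m and z of dropper_blue in the frame of holder_blue below 0.006 m and horizontal distance between bench_timer and timer_pad below 0.012 m and z of bench_timer in the frame of timer_pad below 0.006 m and angle between bench_timer's own z axis and vertical below 0.06 rad and (angle between the x axis of bench_timer and the x axis of timer_pad, either way round below 0.2 rad or angle between the x axis of bench_timer and the y axis of timer_pad, either way round below 0.2 rad)); the robot touches nothing.
It fails at once if the tape roll is pushed more than 20 mm from its place (distance of tape_roll from where it was at the start of the episode above 0.02 m).
It also fails if it takes over 99 s, if anything falls off the work surface, if the arm or the gripper's body presses on something with over 40 N, if the wrist force passes 120 N, or if a joint passes its speed limit or range.

## Working session

There is one attempt and no reset: what is moved stays moved. The work goes in short steps, Python scripts to look and compute and a tool call to move; the robot and the scene stay as the last step left them, time stands still between calls to the robot, and variables do not carry over. Pictures are saved under pics/ and viewed, about 12 in all and at most 16, crops included, and the job is handed in when it is done.

Besides the shell and the picture viewer there is one more tool, called after "Request:" as name(argument=value, ...) on one line, values as JSON. drive_tool: Moves the arm, as the interface text tells. Shifts and turns lie within -1 to 1; 1 stands for 150 mm of shift or 45 degrees of turn. Its arguments: {"type":"object","properties":{"series":{"type":"array","items":{"type":"number"}}},"required":["series"]}

```bash
mkdir -p pics; ls; python3 - <<'E'
from station import bot
import cv2,numpy as np
s=bot.get_state(); print(s)
for n in("scene","top"):
    c=bot.capture(n); np.savez(n,**c); cv2.imwrite(f"pics/{n}0.png",c["pixels"]); print(n,c["fx"],c["cx"],c["cy"],np.round(c["cam_to_world"],3).tolist())
E
```

```text
pics
{'clock': 0.0, 'qpos': array([ 1.23787184e+00,  8.79261030e-02,  1.37222938e+00, -2.25013572e-05,
        1.68359961e+00, -1.03104533e-01]), 'qvel': array([-0.00069063, -0.00113703,  0.00130823, -0.00016686, -0.00050477,
        0.00092621]), 'effort': array([ 1.13737558e-03, -3.40195835e+01, -3.02423537e+01,  7.18402234e-02,
        3.31817509e-02, -2.15054274e-04]), 'position': array([0.12512667, 0.53501759, 0.2043326 ]), 'tool_rot': array([ 1.14658439e-01,  9.93404386e-01, -1.05804091e-03, -2.22942085e-04]), 'force': array([-0.06676577,  0.61099728, -0.81191904]), 'torque': array([-0.00383402,  0.0426574 ,  0.036844  ]), 'opening': 0.09431085274251512}
scene 393.14756906100655 256.0867928569219 192.07951577964832 [[0.684, -0.352, 0.639, -0.21], [-0.729, -0.331, 0.599, -0.715], [0.0, -0.875, -0.483, 0.566], [0.0, 0.0, 0.0, 1.0]]
top 443.3247842162925 246.872794329776 200.16534404141805 [[-0.016, -0.993, 0.113, 0.349], [-1.0, 0.014, -0.018, -0.053], [0.016, -0.113, -0.993, 1.14], [0.0, 0.0, 0.0, 1.0]]
```

View pics/scene0.png

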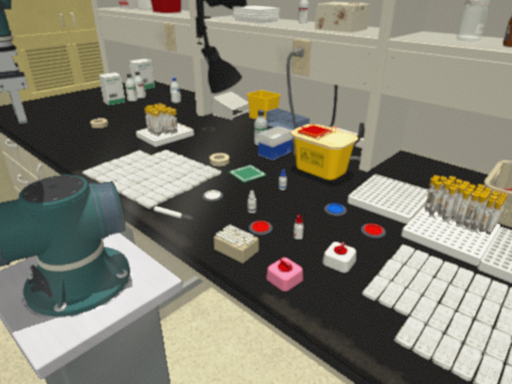

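View pics/top0.png

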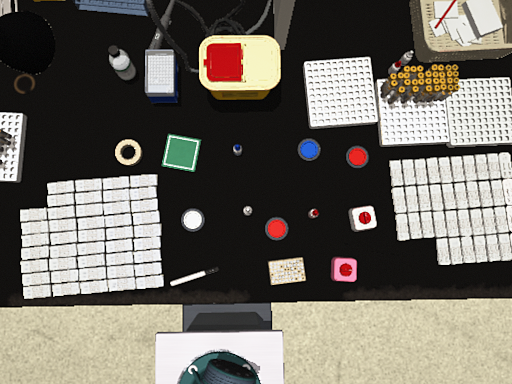

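The top view shows: pad (182,152), tape (128,152), blue bottle (237,149), blue holder (309,149), far red holder (357,156; the one meant), near red decoy (277,228), white holder (192,220), white bottle (248,210), red bottle (314,212), timer (363,218) and pink decoy (344,269). The scene view agrees.

```bash
cat > h.py <<'E'
import numpy as np,cv2
def ray(c,T,u,v,z):
    d=T[:3,:3]@np.array([(u-c["cx"])/c["fx"],(v-c["cy"])/c["fy"],1.]); o=T[:3,3]
    return o+d*(z-o[2])/d[2]
def masks(px):
    h=cv2.cvtColor(px,cv2.COLOR_BGR2HSV); H,S,V=[h[...,i].astype(int) for i in range(3)]
    return {"red":((H<8)|(H>172))&(S>150)&(V>90),"blue":(H>100)&(H<125)&(S>120)&(V>70),
     "green":(H>65)&(H<90)&(S>90)&(V>60),"white":(S<45)&(V>150)}
def blobs(m,roi=None,amin=8):
    m=m.astype(np.uint8)
    if roi: 
        k=np.zeros_like(m);k[roi[1]:roi[3],roi[0]:roi[2]]=1;m=m*k
    r=[]
    for c in cv2.findContours(m,cv2.RETR_EXTERNAL,cv2.CHAIN_APPROX_NONE)[0]:
        (x,y),(w,hh),a=cv2.minAreaRect(c)
        if len(c)>=5 and cv2.contourArea(c)>=amin: r.append((cv2.contourArea(c),x,y,w,hh,a,c))
    return sorted(r,key=lambda t:-t[0])
E
python3 - <<'E'
from h import *
c=dict(np.load("top.npz")); T=c["cam_to_world"]; M=masks(c["pixels"])
roi=(100,130,390,245)
Z={"red":.007,"blue":.007,"green":.003,"white":.007}
for k in M:
    for b in blobs(M[k],roi):
        print(k,np.round(b[:6],1),[np.round(ray(c,T,b[1],b[2],z)[:2],4).tolist() for z in (Z[k],.03,.055)])
for (u,v) in((0,383),(237,383),(237,300),(128,152)): print(u,v,np.round(ray(c,T,u,v,0),3))
E
python3 - <<'E'
import cv2
p=cv2.imread("pics/top0.png")[130:290,100:400]; cv2.imwrite("pics/crop.png",cv2.resize(p,None,fx=2.6,fy=2.6,interpolation=cv2.INTER_CUBIC))
E
```

```text
red [230.5 276.5 228.5  17.   17.   90. ] [[0.4042, -0.1483], [0.4031, -0.1464], [0.4018, -0.1443]]
red [214.5 357.  156.   16.   16.   90. ] [[0.5903, -0.3634], [0.5854, -0.3571], [0.5801, -0.3503]]
red [ 94.  364.5 217.5  11.   11.   90. ] [[0.4291, -0.3757], [0.4275, -0.3691], [0.4257, -0.362]]
red [ 11.5 315.5 212.    4.    5.   90. ] [[0.4451, -0.2498], [0.4431, -0.2458], [0.441, -0.2414]]
blue [223.5 308.5 148.5  17.   17.    0. ] [[0.6118, -0.237], [0.6065, -0.2332], [0.6007, -0.2292]]
blue [ 13.5 236.5 146.    3.5   4.9  45. ] [[0.6207, -0.0489], [0.6152, -0.049], [0.6092, -0.0491]]
green [1090.   180.9  152.4   34.3   34.3   11.7] [[0.6064, 0.0963], [0.6003, 0.0927], [0.5946, 0.0894]]
white [1356.5  128.   194.    36.7   58.7   85.8] [[0.4984, 0.2312], [0.4954, 0.2254], [0.4921, 0.2192]]
white [972.  145.8 222.2  45.4  28.   86.3] [[0.4253, 0.1848], [0.4237, 0.18], [0.4221, 0.1747]]
white [860.  180.7 152.2  30.9  30.1  10.3] [[0.6059, 0.0962], [0.6007, 0.0932], [0.5951, 0.0899]]
white [438.5 363.9 217.5  22.2  22.   78.7] [[0.429, -0.3741], [0.4274, -0.3676], [0.4257, -0.36
[... 210 characters left out ...]
240.  192.  219.5  17.   18.   90. ] [[0.4304, 0.0673], [0.4287, 0.0649], [0.4269, 0.0622]]
white [101.  115.5 241.5   5.   31.   90. ] [[0.3773, 0.2609], [0.3768, 0.2545], [0.3761, 0.2476]]
white [ 98.5 385.  137.   14.    8.   90. ] [[0.6403, -0.4396], [0.6344, -0.4317], [0.6279, -0.4232]]
white [ 40. 102. 234.  10.   4.  90.] [[0.3968, 0.2953], [0.3959, 0.2883], [0.3948, 0.2806]]
white [ 22.5 247.5 210.    6.    7.   90. ] [[0.4527, -0.0749], [0.4506, -0.0745], [0.4483, -0.074]]
white [  8.5 100.5 196.    1.   10.    0. ] [[0.4941, 0.3012], [0.4911, 0.294], [0.4879, 0.2862]]
0 383 [0.036 0.539 0.   ]
237 383 [ 0.024 -0.042  0.   ]
237 300 [ 0.226 -0.045  0.   ]
128 152 [0.61  0.234 0.   ]
```

View pics/crop.png

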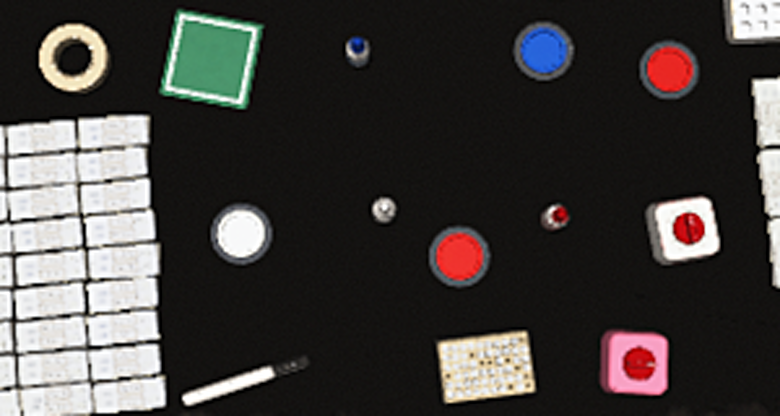

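Request:
drive_tool(series=[0.7, -1, 0, -0.5, 94, 0.7, -1, 0, -0.5, 94, 0.7, -1, 0, -0.5, 94, 0.7, -1, 0, -0.5, 94, 0.7, -1, 0, -0.5, 94])

```text
clock: 0.52
position: [0.2318, 0.3816, 0.204]
tool_rot: [0.308, 0.951, -0.002, 0.0]
force: [-0.4, 0.4, -0.1]
opening: 0.0941
```

Request:
drive_tool(series=[0.7, -1, 0, -0.5, 94, 0.7, -1, 0, -0.5, 94, 0.7, -1, 0, -0.5, 94, 0.7, -1, 0, -0.5, 94, 0.7, -1, 0, -0.5, 94])

```text
clock: 0.93
position: [0.3382, 0.2282, 0.2036]
tool_rot: [0.49, 0.872, -0.003, 0.001]
force: [0.6, 0.2, 0.1]
opening: 0.094
```

Request:
drive_tool(series=[0.5, -1, 0, -0.5, 94, 0.5, -1, 0, -0.5, 94, 0.5, -1, 0, -0.5, 94, 0.5, -1, 0, -0.5, 94, 0.5, -1, 0, -0.5, 94, 0.5, -1, 0, -0.5, 94])

```text
clock: 1.43
position: [0.4136, 0.0761, 0.2029]
tool_rot: [0.652, 0.758, -0.003, -0.0]
force: [-0.6, 0.0, -1.0]
opening: 0.0939
```

```bash
cat >> h.py <<'E'
from scipy.spatial.transform import Rotation as R
def wrist(bot,name=None):
    s=bot.get_state(); c=bot.capture("wrist")
    T=np.eye(4); T[:3,:3]=R.from_quat(s["tool_rot"]).as_matrix(); T[:3,3]=s["position"]
    jaw=np.degrees(np.arctan2(T[1,1],T[0,1]))
    print("t %.2f"%s["clock"],"pos",np.round(s["position"],4),"jaw %.1f"%jaw,"open %.4f"%s["opening"],"q",np.round(s["qpos"],2))
    if name: cv2.imwrite(f"pics/{name}.png",c["pixels"])
    return s,c,T@c["hand_eye"]
E
python3 - <<'E'
from h import *; from station import bot
s,c,T=wrist(bot,"w1"); print(np.round(c["hand_eye"],3).tolist(),c["fx"])
for n,m in masks(c["pixels"]).items():
    for b in blobs(m,None,30)[:8]: print(n,np.round(b[:6],1),[np.round(ray(c,T,b[1],b[2],z)[:2],4).tolist() for z in (.005,.03,.055)])
E
```

```text
t 1.43 pos [0.4136 0.0761 0.2029] jaw 8.6 open 0.0939 q [ 0.05 -0.2   1.65 -0.    1.7  -0.1 ]
[[0.0, -0.961, -0.278, 0.081], [1.0, 0.0, 0.0, 0.001], [-0.0, -0.278, 0.961, -0.178], [0.0, 0.0, 0.0, 1.0]] 266.6557061397429
red [ 69.  233.5 290.5   5.   19.   90. ] [[0.405, -0.1309], [0.4049, -0.1117], [0.4047, -0.0926]]
blue [164.5 341.5 350.5   9.   23.   90. ] [[0.6107, -0.2258], [0.5969, -0.2003], [0.5831, -0.1749]]
blue [ 49.  494.2 160.1   2.2  47.5  21.8] [[0.7431, 0.1406], [0.7204, 0.1417], [0.6978, 0.1428]]
green [3598.   392.5  176.    60.1   67.5   25.5] [[0.6079, 0.0966], [0.5943, 0.1006], [0.5806, 0.1046]]
white [13597.5    63.     84.    126.    168.      0. ] [[0.1424, 0.1522], [0.1598, 0.1525], [0.1771, 0.1528]]
white [5030.   341.3   63.   133.7   64.5   77.4] [[0.4995, 0.2313], [0.4931, 0.2263], [0.4867, 0.2214]]
white [4853.   179.    55.5  111.    50.    90. ] [[0.2919, 0.2091], [0.2993, 0.2057], [0.3067, 0.2022]]
white [3497.   263.9   91.6   73.2   56.3    5.7] [[0.4064, 0.1823], [0.4062, 0.1806], [0.406, 0.1789]]
white [2956.   392.9  176.2   54.4   61.6   25.9] [[0.6085, 0.0964], [0.5948, 0.1004], [0.5812, 0.1044]]
white [2949.5   39.   240.3   53.6   82.3   85.6] [[0.0928, -0.0861], [0.1135, -0.0699], [0.1341, -0.0538]]
white [1557.   106.5  249.    35.    80.     0. ] [[0.1974, -0.0854], [0.2111, -0.0693], [0.2248, -0.0532]]
white [1376.5  296.3   31.4   24.6   65.     4.5] [[0.4354, 0.2583], [0.4332, 0.2515], [0.4311, 0.2448]]
```

View pics/w1.png

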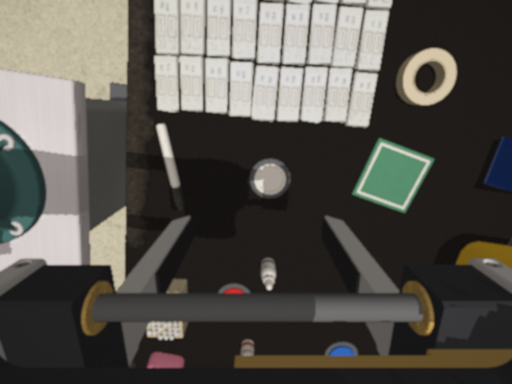

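The wrist view shows the white holder (270,179), the pad (393,176), the white bottle (268,272) and the tape (427,76). I'll use depth for the bottles and contours for the flat things.

```bash
cat >> h.py <<'E'
from scipy.optimize import least_squares
def cloud(c,T):
    z=c["z_map"]; v,u=np.indices(z.shape)
    P=np.stack([(u-c["cx"])/c["fx"]*z,(v-c["cy"])/c["fy"]*z,z],-1)@T[:3,:3].T+T[:3,3]
    P[z<=0]=np.nan; return P
def bottle(c,T,xy,rad=.025):
    P=cloud(c,T); P=P[(np.hypot(P[...,0]-xy[0],P[...,1]-xy[1])<rad)&(P[...,2]>.006)&(P[...,2]<.075)]
    cap=P[P[:,2]>.042]; B=P[(P[:,2]>.008)&(P[:,2]<.034)]
    f=least_squares(lambda p:np.hypot(B[:,0]-p[0],B[:,1]-p[1])-.011,xy,loss="soft_l1",f_scale=.001).x if len(B)>5 else None
    print("bottle cap",len(cap),np.round(cap.mean(0),4) if len(cap) else "","body",len(B),f,"zmax",P[:,2].max() if len(P) else "")
def plane_xy(c,T,cont,z):
    return np.array([ray(c,T,u,v,z)[:2] for u,v in cont.reshape(-1,2)],np.float32)
def circ(c,T,m,xy,z,near=.03):
    for b in blobs(m,None,20):
        q=plane_xy(c,T,b[6],z); (x,y),r=cv2.minEnclosingCircle(q)
        if np.hypot(x-xy[0],y-xy[1])<near: print("circle",round(x,4),round(y,4),"r",round(r,4))
def square(c,T,m,xy,z,near=.03):
    for b in blobs(m,None,100):
        r=cv2.minAreaRect(plane_xy(c,T,b[6],z)*1000)
        if np.hypot(r[0][0]/1000-xy[0],r[0][1]/1000-xy[1])<near: print("square",np.round(r[0],1),np.round(r[1],1),"ang %.1f"%r[2])
E
python3 - <<'E'
from h import *
c=dict(np.load("top.npz")); T=c["cam_to_world"]; M=masks(c["pixels"])
print("TOP")
for xy in((.45,-.0745),(.4415,-.242),(.61,-.049)): bottle(c,T,xy)
square(c,T,M["green"],(.606,.096),.003)
circ(c,T,M["white"],(.43,.067),.007); circ(c,T,M["blue"],(.612,-.237),.007); circ(c,T,M["red"],(.59,-.363),.007)
P=cloud(c,T); k=P[(np.hypot(P[...,0]-.427,P[...,1]+.367)<.05)&(P[...,2]>.026)&(P[...,2]<.034)]
print("timer top",len(k),cv2.minAreaRect((k[:,:2]*1000).astype(np.float32)))
print("WRIST")
from station import bot
s,c,T=wrist(bot); M=masks(c["pixels"]); h=cv2.cvtColor(c["pixels"],cv2.COLOR_BGR2HSV)
bottle(c,T,(.45,-.0745)); square(c,T,M["green"],(.606,.096),.003)
circ(c,T,(h[...,1]<60)&(h[...,2]>110),(.43,.067),.007)
E
```

```text
TOP
bottle cap 32 [ 0.449  -0.0728  0.0529] body 15 [ 0.4498689  -0.07287235] zmax 0.06412623499516457
bottle cap 31 [ 0.44   -0.2392  0.0527] body 25 [ 0.44017714 -0.24012892] zmax 0.06565790673431149
bottle cap 32 [ 0.6058 -0.049   0.0534] body 29 [ 0.60829898 -0.04950125] zmax 0.0676252738630938
square [606.6  96.1] [89.8 89.2] ang 78.8
circle 0.4306 0.0668 r 0.0236
circle 0.6114 -0.2376 r 0.0237
circle 0.5898 -0.364 r 0.0233
timer top 353 ((427.14410400390625, -366.94464111328125), (56.195777893066406, 56.7214241027832), 10.301548957824707)
WRIST
t 1.48 pos [0.413  0.0777 0.203 ] jaw 8.7 open 0.0938 q [ 0.05 -0.2   1.65 -0.    1.7  -0.1 ]
bottle cap 114 [ 0.4528 -0.0723  0.0524] body 149 [ 0.45359915 -0.07581497] zmax 0.0625240835442985
square [608.3  95.3] [89.6 90. ] ang 78.8
circle 0.4318 0.0656 r 0.0245
```

Request:
drive_tool(series=[0.26, -1, -0.3, 0, 94, 0.26, -1, -0.6, 0, 94, 0.26, -1, -0.6, 0, 94, 0.26, -1, -0.6, 0, 94, 0.26, -1, -0.6, 0, 94, 0.26, -1, -0.6, 0, 94])

```text
clock: 2.03
position: [0.4503, -0.071, 0.1105]
tool_rot: [0.651, 0.759, -0.004, -0.003]
force: [0.5, 0.6, 0.6]
opening: 0.0942
```

```bash
python3 - <<'E'
from h import *; from station import bot
s,c,T=wrist(bot,"w2"); bottle(c,T,(.4515,-.074))
E
```

```text
t 2.03 pos [ 0.4503 -0.071   0.1105] jaw 8.8 open 0.0942 q [-0.28 -0.08  1.73 -0.    1.5  -0.43]
bottle cap 222 [ 0.453 -0.073  0.053] body 173 [ 0.45341473 -0.07575321] zmax 0.06213433165282667
```

View pics/w2.png

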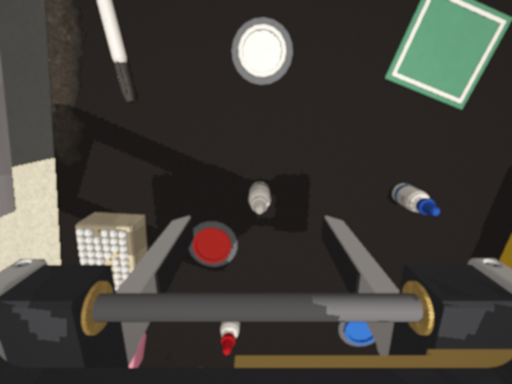

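The white bottle (260,195) sits between the fingers, so I'll descend, grip and lift.

Request:
drive_tool(series=[0.015, -0.025, -0.66, 0, 94, 0.015, -0.025, -0.66, 0, 94, 0.015, -0.025, -0.66, 0, 94, 0.015, -0.025, -0.66, 0, 94, 0.015, -0.025, -0.66, 0, 15, 0.015, -0.025, -0.66, 0, 15, 0.015, -0.025, -0.66, 0, 15, 0.015, -0.025, -0.66, 0, 15, 0.015, -0.025, -0.66, 0, 15, 0.015, -0.025, -0.66, 0, 15, 0.015, -0.025, -0.66, 0, 15, 0.015, -0.025, -0.66, 0, 15])

```text
clock: 3.08
position: [0.4534, -0.0738, 0.0135]
tool_rot: [0.65, 0.76, -0.003, -0.002]
force: [0.3, -0.8, -0.6]
opening: 0.044
```

Request:
drive_tool(series=[0, 0, -0.015, 0, 10, 0, 0, -0.015, 0, 10, 0, 0, -0.015, 0, 10, 0, 0, -0.015, 0, 10, 0, 0, -0.015, 0, 10, 0, 0, -0.015, 0, 10, 0, 0, 0.2, 0, 10, 0, 0, 0.3, 0, 10, 0, 0, 0.3, 0, 10])

```text
clock: 3.83
position: [0.4563, -0.0746, 0.0623]
tool_rot: [0.65, 0.76, -0.001, 0.001]
force: [0.3, 0.4, -0.1]
opening: 0.0214
```

```bash
python3 - <<'E'
from h import *; from station import bot
s,c,T=wrist(bot,"w3"); print(s["force"])
E
```

```text
t 3.83 pos [ 0.4563 -0.0746  0.0623] jaw 8.9 open 0.0214 q [-0.28 -0.03  1.78 -0.    1.39 -0.44]
[ 0.28348562  0.44162209 -0.05993459]
```

View pics/w3.png

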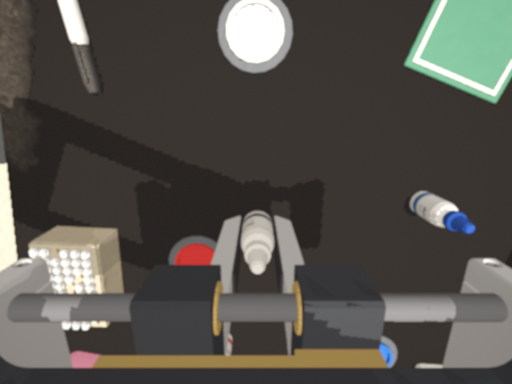

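Request:
drive_tool(series=[-0.17, 0.94, 0, 0, 10, -0.17, 0.94, 0, 0, 10, -0.17, 0.94, 0, 0, 10, -0.17, 0.94, 0, 0, 10, -0.17, 0.94, 0, 0, 10, -0.17, 0.94, 0, 0, 10])

```text
clock: 4.38
position: [0.4284, 0.0672, 0.0589]
tool_rot: [0.649, 0.76, -0.003, -0.001]
force: [0.5, -0.1, -0.7]
opening: 0.0219
```

```bash
python3 - <<'E'
from h import *; from station import bot
s,c,T=wrist(bot); h=cv2.cvtColor(c["pixels"],cv2.COLOR_BGR2HSV)
P=cloud(c,T); p=s["position"]
k=P[(np.hypot(P[...,0]-p[0],P[...,1]-p[1])<.02)&(P[...,2]>p[2]+.03)&(P[...,2]<p[2]+.055)]; print("cap",len(k),k.mean(0),k[:,2].max())
circ(c,T,(h[...,1]<60)&(h[...,2]>110),(.431,.066),.007)
E
```

```text
t 4.38 pos [0.4284 0.0672 0.0589] jaw 9.0 open 0.0219 q [ 0.03 -0.09  1.85 -0.    1.39 -0.13]
cap 1399 [0.42779929 0.07133285 0.10126209] 0.11383597607358088
circle 0.4336 0.0664 r 0.0237
```

Request:
drive_tool(series=[0.015, 0, -0.2, 0, 10, 0.015, 0, -0.295, 0, 10, 0.015, 0, -0.295, 0, 10, 0.015, 0, -0.295, 0, 10, 0.015, 0, -0.295, 0, 10])

```text
clock: 4.85
position: [0.4313, 0.0654, 0.0149]
tool_rot: [0.651, 0.759, -0.003, -0.0]
force: [0.1, 0.7, 0.0]
opening: 0.0213
```

Request:
drive_tool(series=[0, 0, 0, 0, 60, 0, 0, 0, 0, 60, 0, 0, 0, 0, 60, 0, 0, 0, 0, 60, 0, 0, 0, 0, 60, 0, 0, 0, 0, 60, 0, 0, 0.3, 0, 60, 0, 0, 0.7, 0, 60, 0, 0, 0.7, 0, 60, 0, 0, 0.7, 0, 60])

```text
clock: 5.68
position: [0.4352, 0.0656, 0.1264]
tool_rot: [0.651, 0.759, 0.001, 0.004]
force: [0.6, -0.4, 1.0]
opening: 0.0599
```

```bash
python3 - <<'E'
from h import *; from station import bot
s,c,T=wrist(bot,"w4"); bottle(c,T,(.431,.066))
c=bot.capture("top"); bottle(c,c["cam_to_world"],(.608,-.049))
E
```

```text
t 5.68 pos [0.4352 0.0656 0.1264] jaw 8.8 open 0.0599 q [ 0.02 -0.14  1.75 -0.    1.52 -0.13]
bottle cap 200 [0.4325 0.066  0.0559] body 114 [0.43294294 0.06344189] zmax 0.06502432468873667
bottle cap 32 [ 0.606  -0.049   0.0526] body 28 [ 0.6082336  -0.04970237] zmax 0.06399893569307502
```

View pics/w4.png

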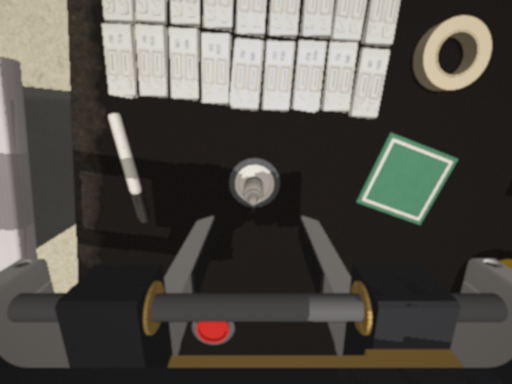

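The white bottle stands upright and centred in its holder (253,185). Next is the blue bottle.

Request:
drive_tool(series=[0.5, -0.35, 0, 0, 60, 1, -0.7, 0, 0, 60, 1, -0.7, 0, 0, 60, 1, -0.7, 0, 0, 60, 1, -0.7, 0, 0, 60, 1, -0.7, 0, 0, 60, 1, -0.7, 0, 0, 60])

```text
clock: 6.37
position: [0.5804, -0.0396, 0.1174]
tool_rot: [0.651, 0.759, -0.004, -0.002]
force: [-0.2, 0.1, -0.1]
opening: 0.0603
```

```bash
python3 - <<'E'
from h import *; from station import bot
s,c,T=wrist(bot); bottle(c,T,(.609,-.0495))
E
```

```text
t 6.37 pos [ 0.5804 -0.0396  0.1174] jaw 8.8 open 0.0603 q [-0.16  0.2   1.42 -0.    1.53 -0.32]
bottle cap 207 [ 0.6105 -0.0496  0.0529] body 175 [ 0.61180688 -0.05247035] zmax 0.0627949655204105
```

Request:
drive_tool(series=[0.2, -0.075, 0, 0, 60, 0.2, -0.075, 0, 0, 60, 0.2, -0.075, 0, 0, 60, 0.2, -0.075, -0.25, 0, 60, 0.2, -0.075, -0.5, 0, 60, 0.2, -0.075, -0.7, 0, 60, 0.2, -0.075, -0.7, 0, 60, 0.2, -0.075, -0.7, 0, 60, 0.2, -0.075, -0.7, 0, 10, 0.2, -0.075, -0.7, 0, 10, 0.2, -0.075, -0.7, 0, 10, 0.2, -0.075, -0.7, 0, 10, 0.2, -0.075, -0.7, 0, 10, 0.2, -0.075, -0.7, 0, 10, 0.2, -0.075, -0.7, 0, 10, 0.2, -0.075, -0.7, 0, 10])

```text
clock: 7.75
position: [0.6105, -0.0504, 0.0138]
tool_rot: [0.651, 0.759, -0.003, -0.002]
force: [-1.0, 0.2, 1.9]
opening: 0.0212
```

Request:
drive_tool(series=[0, 0, 0.2, 0, 10, 0, 0, 0.35, 0, 10, 0, -0.3, 0.35, 0, 10, 0, -0.6, 0.35, 0, 10, 0, -0.8, 0.35, 0, 10, 0, -0.8, 0.35, 0, 10, 0, -0.8, 0.35, 0, 10])

```text
clock: 8.33
position: [0.6099, -0.1723, 0.0657]
tool_rot: [0.652, 0.758, -0.003, -0.002]
force: [0.1, 0.6, -0.9]
opening: 0.0211
```

```bash
python3 - <<'E'
from h import *; from station import bot
s,c,T=wrist(bot,"w5"); circ(c,T,masks(c["pixels"])["blue"],(.611,-.237),.007)
E
```

```text
t 8.33 pos [ 0.6099 -0.1723  0.0657] jaw 8.6 open 0.0211 q [-0.36  0.34  1.35 -0.    1.46 -0.51]
circle 0.6128 -0.2354 r 0.0252
```

View pics/w5.png

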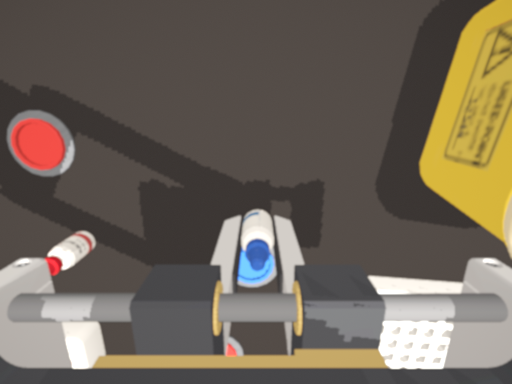

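```bash
python3 - <<'E'
from h import *
c=dict(np.load("top.npz")); P=cloud(c,c["cam_to_world"])
for y0 in np.arange(-.5,-.1,.04):
    row=[]
    for x0 in np.arange(.36,.78,.03):
        k=P[(abs(P[...,0]-x0)<.015)&(abs(P[...,1]-y0)<.02)][:,2]; row.append(int(1000*np.nanpercentile(k,95)) if len(k) else -1)
    print("%.2f"%y0,row)
E
```

```text
-0.50 [6, 11, 11, 10, 11, 11, 10, 10, 2, 26, 25, 24, 111, 114, 114]
-0.46 [6, 10, 11, 10, 11, 10, 10, 11, 3, 25, 25, 25, 114, 114, 115]
-0.42 [2, 2, 3, 2, 1, 2, 2, 2, 2, 23, 24, 25, 25, 112, 110]
-0.38 [2, 29, 44, 38, 2, 2, 2, 6, 7, 3, 5, 25, 25, 25, 25]
-0.34 [2, 29, 35, 31, 2, 2, 2, 5, 6, 2, 19, 26, 25, 25, 26]
-0.30 [3, 2, 2, 3, 2, 2, 2, 2, 2, 3, 24, 25, 25, 25, 25]
-0.26 [2, 2, 5, 45, 2, 2, 3, 2, 5, 5, 23, 25, 26, 25, 25]
-0.22 [2, 2, 28, 49, 2, 2, 2, 2, 7, 6, 3, 15, 21, 23, 23]
-0.18 [3, 4, 5, 2, 2, 2, 2, 2, 3, 2, 2, 1, 2, 2, 3]
-0.14 [2, 7, 6, 3, 2, 3, 2, 2, 2, 2, 3, 2, 120, 123, 123]
```

Request:
drive_tool(series=[0.01, -0.2, 0, 0, 10, 0.01, -0.43, 0, 0, 10, 0.01, -0.43, 0, 0, 10, 0.01, -0.43, 0, 0, 10, 0.01, -0.43, -0.2, 0, 10, 0.01, -0.43, -0.325, 0, 10, 0.01, -0.43, -0.325, 0, 10, 0.01, -0.43, -0.325, 0, 10])

```text
clock: 9.05
position: [0.611, -0.2327, 0.0158]
tool_rot: [0.65, 0.76, -0.003, -0.004]
force: [0.5, 0.7, -0.7]
opening: 0.0215
```

Request:
drive_tool(series=[0, -0.02, 0, 0, 10, 0, -0.02, 0, 0, 10, 0, -0.02, 0, 0, 38, 0, -0.02, 0, 0, 38, 0, -0.02, 0, 0, 38, 0, -0.02, 0, 0, 38, 0, -0.02, 0.3, 0, 38, 0, -0.02, 0.7, 0, 38, 0, -0.02, 0.7, 0, 38, 0, -0.02, 0.7, 0, 38])

```text
clock: 9.88
position: [0.6146, -0.2375, 0.1295]
tool_rot: [0.651, 0.759, -0.001, 0.003]
force: [-0.0, -0.3, 1.3]
opening: 0.038
```

```bash
python3 - <<'E'
from h import *; from station import bot
s,c,T=wrist(bot,"w6"); bottle(c,T,(.6115,-.237)); bottle(c,T,(.441,-.240)); circ(c,T,masks(c["pixels"])["red"],(.59,-.364),.007)
E
```

```text
t 9.88 pos [ 0.6146 -0.2375  0.1295] jaw 8.8 open 0.0380 q [-0.45  0.35  1.21 -0.    1.58 -0.61]
bottle cap 203 [ 0.6127 -0.2348  0.0556] body 108 [ 0.61288151 -0.23745601] zmax 0.06552000916090545
bottle cap 274 [ 0.4469 -0.2412  0.0522] body 308 [ 0.44385489 -0.24299247] zmax 0.06264098992592568
circle 0.5931 -0.3643 r 0.0232
```

View pics/w6.png

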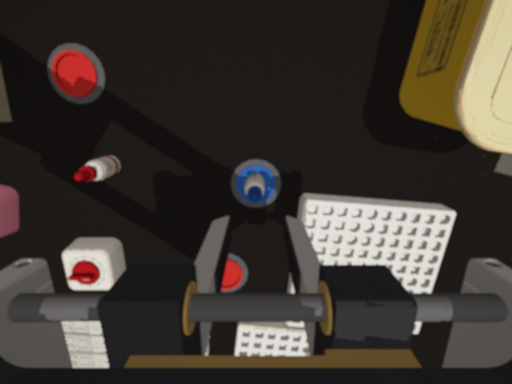

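The blue bottle stands centred in its holder (255,185). Next is the red bottle (100,168).

Request:
drive_tool(series=[-0.5, 0, 0, 0, 60, -1, 0, 0, 0, 60, -1, 0, 0, 0, 60, -1, 0, 0, 0, 60, -1, 0, 0, 0, 60, -1, 0, 0, 0, 60])

```text
clock: 10.43
position: [0.4618, -0.2365, 0.1244]
tool_rot: [0.651, 0.759, -0.002, -0.001]
force: [0.1, 1.1, -0.2]
opening: 0.0599
```

```bash
python3 - <<'E'
from h import *; from station import bot
s,c,T=wrist(bot); bottle(c,T,(.442,-.241))
E
```

```text
t 10.43 pos [ 0.4618 -0.2365  0.1244] jaw 8.8 open 0.0599 q [-0.58  0.05  1.57 -0.    1.52 -0.73]
bottle cap 195 [ 0.444  -0.2403  0.0528] body 151 [ 0.44385232 -0.2430425 ] zmax 0.06257465207048954
```

Request:
drive_tool(series=[-0.13, -0.033, 0, 0, 60, -0.13, -0.033, 0, 0, 60, -0.13, -0.033, 0, 0, 60, -0.13, -0.033, -0.25, 0, 60, -0.13, -0.033, -0.5, 0, 60, -0.13, -0.033, -0.75, 0, 60, -0.13, -0.033, -0.75, 0, 60, -0.13, -0.033, -0.75, 0, 60, -0.13, -0.033, -0.75, 0, 10, -0.13, -0.033, -0.75, 0, 10, -0.13, -0.033, -0.75, 0, 10, -0.13, -0.033, -0.75, 0, 10, -0.13, -0.033, -0.75, 0, 10, -0.13, -0.033, -0.75, 0, 10, -0.13, -0.033, -0.75, 0, 10, -0.13, -0.033, -0.75, 0, 10])

```text
clock: 11.82
position: [0.4437, -0.2419, 0.013]
tool_rot: [0.651, 0.759, -0.002, 0.0]
force: [-0.6, 0.2, 2.7]
opening: 0.0212
```

Request:
drive_tool(series=[0, 0, 0.25, 0, 10, 0, 0, 0.35, 0, 10, 0.25, -0.2, 0.35, 0, 10, 0.5, -0.4, 0.35, 0, 10, 0.75, -0.6, 0.35, 0, 10, 0.98, -0.81, 0.35, 0, 10, 0.98, -0.81, 0.35, 0, 10, 0.98, -0.81, 0.35, 0, 10, 0.98, -0.81, 0.35, 0, 10])

```text
clock: 12.57
position: [0.5906, -0.3636, 0.0636]
tool_rot: [0.651, 0.759, -0.002, -0.001]
force: [0.5, 0.4, -1.3]
opening: 0.0214
```

```bash
python3 - <<'E'
from h import *; from station import bot
s,c,T=wrist(bot,"w7"); circ(c,T,masks(c["pixels"])["red"],(.59,-.364),.007)
E
```

```text
t 12.57 pos [ 0.5906 -0.3636  0.0636] jaw 8.8 open 0.0214 q [-0.63  0.47  1.18 -0.    1.49 -0.78]
circle 0.5924 -0.3652 r 0.0226
```

View pics/w7.png

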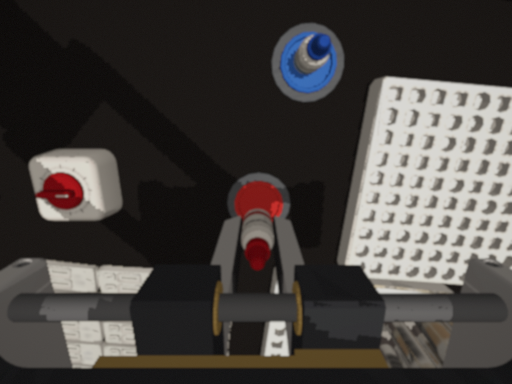

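The red bottle is held over the far red holder (258,200).

Request:
drive_tool(series=[0.005, 0, -0.2, 0, 10, 0.005, 0, -0.32, 0, 10, 0.005, 0, -0.32, 0, 10, 0.005, 0, -0.32, 0, 10, 0.005, 0, -0.32, 0, 10])

```text
clock: 13.03
position: [0.5905, -0.3624, 0.0172]
tool_rot: [0.651, 0.759, -0.002, -0.001]
force: [0.5, -0.1, -0.1]
opening: 0.0215
```

Request:
drive_tool(series=[0, 0, 0, 0, 38, 0, 0, 0, 0, 38, 0, 0, 0, 0, 38, 0, 0, 0, 0, 38, 0, 0, 0.3, 0, 38, 0, 0, 0.7, 0, 38, 0, 0, 0.7, 0, 38, 0, 0, 0.7, 0, 38, 0, 0, 0.7, 0, 38])

```text
clock: 13.78
position: [0.5915, -0.3632, 0.1252]
tool_rot: [0.651, 0.759, -0.002, 0.002]
force: [0.6, -0.4, -0.8]
opening: 0.0383
```

```bash
python3 - <<'E'
from h import *; from station import bot
s,c,T=wrist(bot); bottle(c,T,(.591,-.364))
P=cloud(c,T); k=P[(np.hypot(P[...,0]-.427,P[...,1]+.367)<.05)&(P[...,2]>.026)&(P[...,2]<.033)]
print("timer top",len(k),cv2.minAreaRect((k[:,:2]*1000).astype(np.float32)))
E
```

```text
t 13.78 pos [ 0.5915 -0.3632  0.1252] jaw 8.8 open 0.0383 q [-0.63  0.43  1.11 -0.    1.6  -0.78]
bottle cap 207 [ 0.5913 -0.3609  0.0559] body 114 [ 0.59166174 -0.36339745] zmax 0.06580022048017292
timer top 1901 ((430.9932556152344, -370.00811767578125), (56.385684967041016, 55.69083786010742), 8.653179168701172)
```

Request:
drive_tool(series=[-0.5, 0, 0, 0, 94, -1, -0.03, 0, 0, 94, -1, -0.03, 0, 0, 94, -1, -0.03, 0, 0, 94, -1, -0.03, 0, 0, 94, -1, -0.03, 0, 0, 94, -1, -0.03, 0, 0, 94, -1, -0.03, 0, 0, 94, -1, -0.03, 0, 0, 94])

```text
clock: 14.58
position: [0.4415, -0.3666, 0.1216]
tool_rot: [0.65, 0.76, -0.002, -0.001]
force: [-1.0, -0.7, -0.3]
opening: 0.093
```

```bash
python3 - <<'E'
from h import *; from station import bot
s,c,T=wrist(bot,"w8")
P=cloud(c,T); k=P[(np.hypot(P[...,0]-.427,P[...,1]+.367)<.05)&(P[...,2]>.026)&(P[...,2]<.033)]
print("timer top",len(k),cv2.minAreaRect((k[:,:2]*1000).astype(np.float32)))
k=P[(np.hypot(P[...,0]-.427,P[...,1]+.367)<.03)&(P[...,2]>.036)&(P[...,2]<.05)];print("knob",len(k),k.mean(0))
E
```

```text
t 14.58 pos [ 0.4415 -0.3666  0.1216] jaw 8.9 open 0.0930 q [-0.79  0.17  1.44 -0.    1.53 -0.94]
timer top 1856 ((430.38543701171875, -369.4673156738281), (55.8034782409668, 55.65968704223633), 9.142315864562988)
knob 214 [ 0.43031712 -0.36883935  0.04192498]
```

View pics/w8.png

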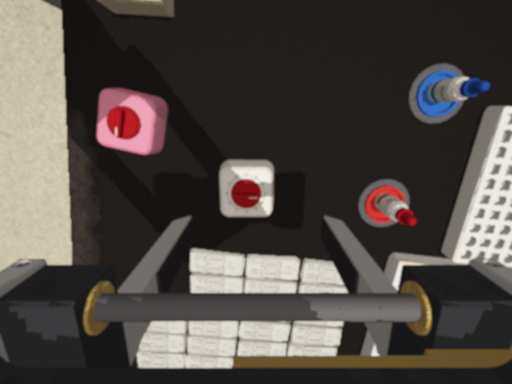

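The timer (246,188) is centred between the fingers and square to the jaws. The red and blue bottles stand in their holders.

Request:
drive_tool(series=[-0.077, -0.013, 0, 0, 94, -0.077, -0.013, 0, 0, 94, -0.077, -0.013, -0.2, 0, 94, -0.077, -0.013, -0.4, 0, 94, -0.077, -0.013, -0.6, 0, 94, -0.077, -0.013, -0.75, 0, 94, -0.077, -0.013, -0.75, 0, 94, -0.077, -0.013, -0.75, 0, 94, -0.077, -0.013, -0.75, 0, 45, -0.077, -0.013, -0.75, 0, 45, -0.077, -0.013, -0.75, 0, 45, -0.077, -0.013, -0.75, 0, 45, -0.077, -0.013, -0.75, 0, 45, -0.077, -0.013, -0.75, 0, 45, -0.077, -0.013, -0.75, 0, 45, -0.077, -0.013, -0.75, 0, 45])

```text
clock: 15.97
position: [0.43, -0.369, 0.0101]
tool_rot: [0.65, 0.76, -0.002, -0.001]
force: [-0.6, -0.4, 4.5]
opening: 0.0583
```

Request:
drive_tool(series=[0, 0, 0, 0, 45, 0, 0, 0, 0, 45, 0, 0, 0.2, 0, 45, 0, 0, 0.45, 0, 45, 0, 0, 0.7, 0, 45, 0, 0, 0.7, 0, 45, 0, 0, 0.7, 0, 45])

```text
clock: 16.55
position: [0.4313, -0.3701, 0.1177]
tool_rot: [0.65, 0.76, -0.002, 0.002]
force: [-0.8, 0.5, -2.1]
opening: 0.0583
```

```bash
python3 - <<'E'
from h import *; from station import bot
s,c,T=wrist(bot,"w9"); print(s["force"])
c=dict(np.load("top.npz")); P=cloud(c,c["cam_to_world"])
print([round(x,2) for x in np.arange(.48,.8,.02)])
for y0 in np.arange(-.06,.26,.03):
    row=[]
    for x0 in np.arange(.48,.8,.02):
        k=P[(abs(P[...,0]-x0)<.01)&(abs(P[...,1]-y0)<.015)][:,2]; row.append(int(1000*np.nanmax(k)) if len(k) else -1)
    print("%.2f"%y0,row)
E
```

```text
t 16.55 pos [ 0.4313 -0.3701  0.1177] jaw 8.9 open 0.0583 q [-0.81  0.16  1.47 -0.    1.51 -0.96]
[-0.76369854  0.48628077 -2.05126508]
[np.float64(0.48), np.float64(0.5), np.float64(0.52), np.float64(0.54), np.float64(0.56), np.float64(0.58), np.float64(0.6), np.float64(0.62), np.float64(0.64), np.float64(0.66), np.float64(0.68), np.float64(0.7), np.float64(0.72), np.float64(0.74), np.float64(0.76), np.float64(0.78), np.float64(0.8)]
-0.06 [8, 4, 2, 5, 7, 4, 67, 61, 3, 6, 4, 4, 125, 126, 131, 134, 132]
-0.03 [5, 3, 4, 6, 4, 3, 48, 47, 3, 4, 2, 3, 126, 128, 132, 132, 131]
0.00 [6, 6, 4, 4, 5, 5, 3, 3, 6, 5, 4, 3, 125, 127, 130, 133, 131]
0.03 [4, 5, 4, 4, 4, 5, 6, 5, 5, 4, 3, 5, 5, 126, 128, 128, 130]
0.06 [4, 5, 4, 4, 6, 5, 6, 6, 8, 3, 5, 4, 5, 5, 3, 5, 5]
0.09 [5, 4, 5, 4, 7, 8, 8, 6, 8, 3, 5, 4, 4, 4, 6, 3, 301]
0.12 [4, 3, 4, 3, 8, 8, 10, 11, 8, 7, 4, 3, 6, 83, 86, 85, 325]
0.15 [10, 10, 11, 9, 8, 7, 6, 5, 4, 4, 6, 4, 4, 83, 83, 84, 85]
0.18 [13, 15, 12, 13, 5, 5, 4, 4, 4, 6, 3, 6, 5, 82, 83, 84, 83]
0.21 [14, 14, 13, 13, 6, 23, 23, 23, 20, 4, 4, 3, 4, 4, 5, 3, 80]
0.24 [13, 13, 12, 13, 4, 24, 20, 22, 23, 5, 4, 3, 4, 4, 6, 4, 96]
```

View pics/w9.png

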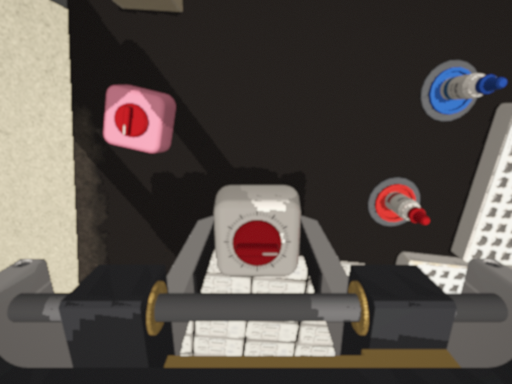

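The timer is held square (258,230), and the way to the pad is clear.

Request:
drive_tool(series=[0.1, 0.25, 0, -0.05, 45, 0.2, 0.5, 0, -0.1, 45, 0.3, 0.75, 0, -0.15, 45, 0.4, 1, 0, -0.2, 45, 0.4, 1, 0, -0.2, 45, 0.4, 1, 0, -0.2, 45])

```text
clock: 17.1
position: [0.4892, -0.2161, 0.1119]
tool_rot: [0.706, 0.708, -0.003, -0.003]
force: [1.0, -0.0, -1.6]
opening: 0.0581
```

Request:
drive_tool(series=[0.1, 0.25, 0, -0.05, 45, 0.2, 0.5, 0, -0.1, 45, 0.3, 0.75, 0, -0.15, 45, 0.4, 1, 0, -0.25, 45, 0.4, 1, 0, -0.25, 45, 0.4, 1, 0, -0.25, 45])

```text
clock: 17.6
position: [0.5485, -0.0656, 0.1098]
tool_rot: [0.771, 0.637, -0.004, -0.004]
force: [-0.6, -0.1, -1.6]
opening: 0.0583
```

Request:
drive_tool(series=[0.1, 0.25, 0, 0, 45, 0.2, 0.5, 0, 0, 45, 0.3, 0.75, 0, 0, 45, 0.38, 0.9, 0, 0, 45, 0.38, 0.9, 0, 0, 45, 0.38, 0.9, 0, 0, 45])

```text
clock: 18.1
position: [0.6052, 0.0678, 0.1082]
tool_rot: [0.771, 0.637, -0.005, -0.005]
force: [0.8, 0.2, -1.9]
opening: 0.0579
```

```bash
python3 - <<'E'
from h import *; from station import bot
s,c,T=wrist(bot,"w10"); square(c,T,masks(c["pixels"])["green"],(.607,.0955),.003,.06)
P=cloud(c,T);p=s["position"]; k=P[(np.hypot(P[...,0]-p[0],P[...,1]-p[1])<.05)&(abs(P[...,2]-p[2]-.022)<.006)]
print("timer top z",len(k),cv2.minAreaRect((k[:,:2]*1000).astype(np.float32)))
E
```

```text
t 18.10 pos [0.6052 0.0678 0.1082] jaw -10.9 open 0.0579 q [0.02 0.27 1.36 0.   1.53 0.21]
square [610.4 100.6] [55.1 67.5] ang 79.1
square [611.  102.8] [73.1 88.8] ang 79.3
timer top z 6096 ((606.7119140625, 67.00141906738281), (56.44636154174805, 82.09333801269531), 79.27316284179688)
```

View pics/w10.png

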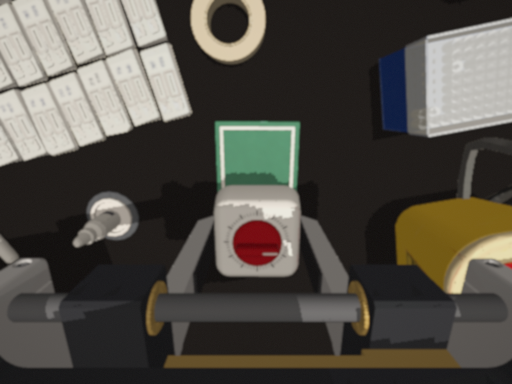

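Timer and pad outline are parallel in view, with the pad at (258,155) ahead. I'll move over it, lower and release.

Request:
drive_tool(series=[0.015, 0.1, 0, 0, 45, 0.015, 0.185, 0, 0, 45, 0.015, 0.185, 0, 0, 45, 0.015, 0.185, -0.2, 0, 45, 0.015, 0.185, -0.4, 0, 45, 0.015, 0.185, -0.55, 0, 45, 0.015, 0.185, -0.55, 0, 45, 0.015, 0.185, -0.55, 0, 45])

```text
clock: 18.82
position: [0.6058, 0.0945, 0.0247]
tool_rot: [0.772, 0.636, -0.007, -0.006]
force: [-0.4, 0.1, -1.2]
opening: 0.0579
```

```bash
python3 - <<'E'
from h import *; from station import bot
s,c,T=wrist(bot); p=s["position"]
P=cloud(c,T); k=P[(np.hypot(P[...,0]-p[0],P[...,1]-p[1])<.05)&(abs(P[...,2]-p[2]-.022)<.006)]
print("timer top",len(k),cv2.minAreaRect((k[:,:2]*1000).astype(np.float32)))
c=bot.capture("top"); square(c,c["cam_to_world"],masks(c["pixels"])["green"],(.607,.0955),.003,.06)
E
```

```text
t 18.82 pos [0.6058 0.0945 0.0247] jaw -11.0 open 0.0579 q [0.06 0.34 1.44 0.   1.38 0.25]
timer top 6108 ((607.1888427734375, 93.64947509765625), (55.92007827758789, 82.23153686523438), 79.46784973144531)
```

Request:
drive_tool(series=[0.01, 0.01, -0.04, 0, 45, 0.01, 0.01, -0.07, 0, 45, 0.01, 0.01, -0.07, 0, 45, 0.01, 0.01, -0.07, 0, 45])

```text
clock: 19.25
position: [0.6101, 0.0963, 0.0179]
tool_rot: [0.772, 0.636, -0.004, -0.004]
force: [0.6, -0.2, -1.8]
opening: 0.0579
```

Request:
drive_tool(series=[0, 0, 0, 0, 92, 0, 0, 0, 0, 92, 0, 0, 0, 0, 92, 0, 0, 0, 0, 92, 0, 0, 0, 0, 92, 0, 0, 0, 0, 92, 0, 0, 0.2, 0, 92, 0, 0, 0.4, 0, 92, 0, 0, 0.8, 0, 92, 0, 0, 0.8, 0, 92, 0, 0, 0.8, 0, 92])

```text
clock: 20.17
position: [0.6137, 0.0966, 0.1453]
tool_rot: [0.772, 0.636, 0.001, 0.0]
force: [0.7, -0.7, 0.0]
opening: 0.092
```

Request:
drive_tool(series=[-0.5, -0.6, 0.3, 0, 92, -1, -1, 0.6, 0, 92, -1, -1, 0.6, 0, 92, -1, -1, 0.6, 0, 92, -1, -1, 0.6, 0, 92, -1, -1, 0.6, 0, 92, -1, -1, 0.6, 0, 92])

```text
clock: 20.75
position: [0.4623, -0.056, 0.2376]
tool_rot: [0.773, 0.634, 0.002, 0.002]
force: [-0.4, 0.4, 0.7]
opening: 0.092
```

```bash
python3 - <<'E'
from h import *; from station import bot
print(bot.get_state()["position"])
c=bot.capture("top"); T=c["cam_to_world"]; cv2.imwrite("pics/top2.png",cv2.resize(c["pixels"][100:290,90:400],None,fx=2.5,fy=2.5,interpolation=cv2.INTER_CUBIC)); M=masks(c["pixels"])
P=cloud(c,T); k=P[(np.hypot(P[...,0]-.607,P[...,1]-.0955)<.05)&(abs(P[...,2]-.033)<.005)]
print("timer top",len(k),cv2.minAreaRect((k[:,:2]*1000).astype(np.float32)),np.median(k[:,2]))
square(c,T,M["green"],(.607,.0955),.003,.06)
for xy in((.431,.066),(.611,-.237),(.590,-.364)): bottle(c,T,xy)
k=P[(np.hypot(P[...,0]-.607,P[...,1]-.231)<.045)&(P[...,2]>.012)]; print("tape",cv2.minEnclosingCircle(k[:,:2].astype(np.float32)))
c=dict(np.load("top.npz")); P=cloud(c,T);k=P[(np.hypot(P[...,0]-.607,P[...,1]-.231)<.045)&(P[...,2]>.012)]; print("tape0",cv2.minEnclosingCircle(k[:,:2].astype(np.float32)))
E
```

```text
[ 0.46233626 -0.05595724  0.2375778 ]
timer top 372 ((607.4366455078125, 98.5386962890625), (54.995338439941406, 56.4163703918457), 78.58995056152344) 0.0329424435838791
bottle cap 0  body 2 None zmax 0.008553513762727505
bottle cap 36 [ 0.6069 -0.2335  0.0546] body 38 [ 0.60935106 -0.23423474] zmax 0.06678432324443917
bottle cap 37 [ 0.586  -0.3585  0.0545] body 45 [ 0.58746457 -0.36024686] zmax 0.06775077156887144
tape ((0.6059893369674683, 0.2315521240234375), 0.033737268298864365)
tape0 ((0.6054438948631287, 0.23190245032310486), 0.03357098624110222)
```

View pics/top2.png

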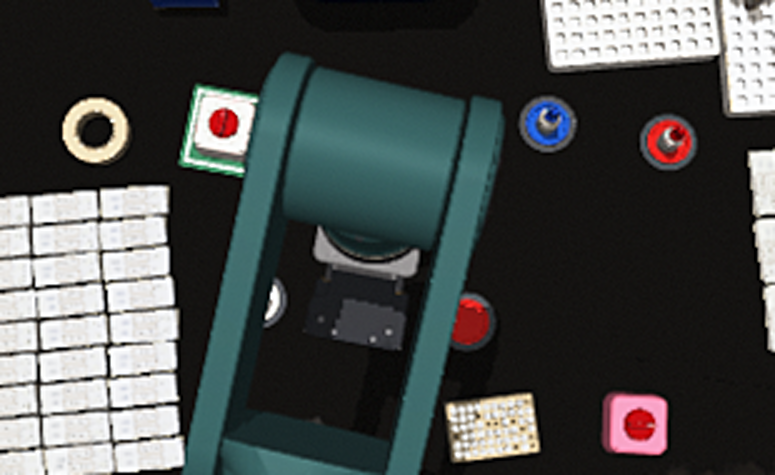

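```bash
python3 - <<'E'
from h import *; from station import bot
s,c,T=wrist(bot); bottle(c,T,(.431,.066))
k=bot.capture("scene"); bottle(k,k["cam_to_world"],(.431,.066))
P=cloud(c,T); q=P[(np.hypot(P[...,0]-.607,P[...,1]-.0955)<.05)&(abs(P[...,2]-.033)<.004)]
print(cv2.minAreaRect((q[:,:2]*1000).astype(np.float32)))
o=np.full((384,1032,3),255,np.uint8); o[:,:512]=c["pixels"];o[:,520:]=k["pixels"]; cv2.imwrite("pics/fin.png",cv2.resize(o,(800,298)))
E
```

```text
t 20.80 pos [ 0.4632 -0.0546  0.236 ] jaw -11.2 open 0.0922 q [-0.24 -0.11  1.5   0.    1.74 -0.04]
bottle cap 130 [0.4339 0.0624 0.0561] body 38 [0.43276027 0.06297882] zmax 0.06558209320380809
bottle cap 31 [0.4303 0.0586 0.052 ] body 66 [0.43309328 0.06200803] zmax 0.06270617127043532
((610.7417602539062, 94.67056274414062), (55.618309020996094, 56.71292495727539), 78.79275512695312)
```

View pics/fin.png

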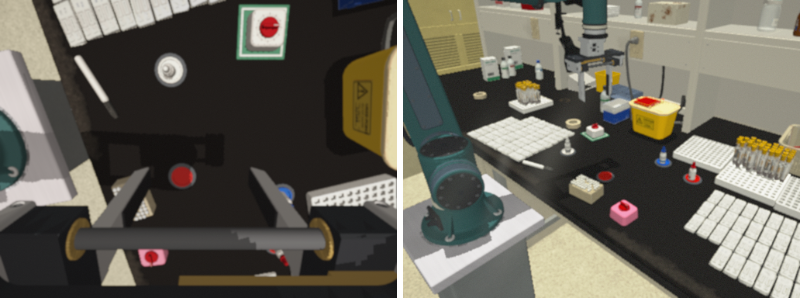

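The last wrist and scene views show all three bottles upright in their holders and the timer square inside the outline. The arm is clear of everything, so I'm handing in.

```bash
python3 -c "
from station import bot
print(bot.close_job())"
```

```text
the job is handed in; nothing more can be done
None
```

I stood the white, blue and red dropper bottles in the holders matching their caps; for red I used the far holder, not the nearer look-alike. I set the bench timer on the green pad and handed the job in at about 21 s of the 99 s allowed. No verdict came back.

- **Bottles:** at the last checks all three stood upright, within about 4–5 mm of their holder centres (the limit is 12 mm).
- **Timer:** it lay flat about 2–3 mm from the pad's centre and within about 1° of square.
- **Tape roll:** its measured position changed by less than 1 mm.
- **Checks that disagreed or were incomplete:**
  - The overhead and wrist cameras differed by 2–5 mm on positions, about the size of calibration and reading noise.
  - The arm hid the white bottle from the overhead camera in the last check, so I confirmed it with the wrist and scene cameras instead.
  - The arm partly covered the pad in the last overhead picture, so the pad could not be re-measured. The timer offsets use its earlier measured position.

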